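# Find and loosen the left-hand gas cap

## Task

Both wing caps on the analyser's gas block are done up tight and look alike, but one of them, for the flammable detector gas, has a left-hand thread. Gently try which way each one gives to find it, then unscrew the left-hand cap by about a quarter turn and let go, leaving the other cap done up tight.

Things in the scene. Friction and masses are not known exactly. Their poses are not given: they have to be found in the camera images.
- cap_a (a joint): angle of cap a, rad, clockwise seen from above counted positive; 0 at the start, where it is tight. Thread hand unknown: of the two caps one is left-handed (unscrews clockwise, to a stop at 1.75), the other right-handed (unscrews anticlockwise, to -1.75). A tight cap will not turn in its tightening direction; unscrewing takes about 0.06 N m, and it stays where left
- cap_a_grip (a point): point on the axis of wing cap a, inside its wing at grip height: 78 mm above the bench, 8 mm below the wing's top, 22 mm above its collar. x along the wing, y through its thickness, z up; turns with the cap. Cap: upright steel wing 46 long, 10 thick, 30 mm high on a ribbed brass collar 35 mm across; two alike stand 170 mm apart on a fixed grey metal block 56 x 250 mm
- cap_b (a joint): the same for cap b: angle in rad, clockwise from above positive, 0 at the start and tight; if cap a is left-handed this one is right-handed, and the other way round
- cap_b_grip (a point): the same point and axes on wing cap b, identical in looks to cap a. The block's top is 40 mm above the bench; in its middle, between the caps, is a flat round gauge 42 mm across, top 51 mm above the bench. Low loose things, under 35 mm high, lie beside the block

How it is judged (in metres and radians):
At the end, for the whole second after the job is handed in: The left-hand cap is unscrewed by at least 1.1 rad (63 degrees) clockwise, and the right-hand cap is tight to within 0.2 rad (11 degrees) (value of joint any of cap_a, cap_b above 1.1 rad and value of joint each of cap_a, cap_b above -0.2 rad); the robot touches nothing.
It also fails if it takes over 45 s, if anything falls off the work surface, if the arm or the gripper's body presses on something with over 40 N, if the wrist force passes 120 N, or if a joint passes its speed limit or range.

## Robot

A 6-joint arm with a two-finger parallel gripper is mounted at the origin on the work surface. World frame = base frame: x ahead of the robot, y to its left, z up, the work surface at z = 0. Lengths are in m, angles in degrees, forces in N, time in s.
With the tool pointing down it reaches from about 0.25 to 0.725 m from the base axis. Payload 9.7 kg.
Tool frame: the origin (TCP) lies at the very end of the fingers, on their centre line; the grasp point (between the pads) lies 19 mm behind it (bot.hold_point_z is the distance from the TCP to the grasp point, in m); z points along the fingers, y is the line along which they close (so a half turn about z gives the same grasp; the last joint's range is limited). The gripper opens to 85 mm and grips with 20 to 120 N. Pads are 22 mm wide; open, the fingers measure 114 mm over their backs; the gripper's body (76 mm by 85 mm) begins 54 mm behind the grasp point. The pads swing forward as they close: fully open they stand 13 mm farther back than shut.
Start: joints at [-71.562, 4.979, 10.078, 95.1, 0, 90], TCP at [0.174, -0.522, 0.231] pointing down, gripper open.
Joint ranges: [-179.16, 179.16], [-48.56, 103.87], [-65.8, 70.77], [-126.05, 130.52], [-82.76, 87.17], [-180, 180]. Speed limits (degrees/s): [127.2, 127.2, 147.25, 180, 180, 180].

## Interface

Orientations are given as [roll, pitch, yaw] about the fixed x, y, z axes, in that order (R = Rz(yaw) Ry(pitch) Rx(roll)).
In Python, from workcell import bot gives the robot as it stands.
- The arm moves only by the tool play_rows, never from a script. Its argument "targets" is a list of rows, each an object with "grip": the closure in counts, from 0 (fully open) to 255 (shut); "linear": the shift along the world's x, y, z in cm, a list of three; "delta_rot": the turn, a rotation vector about the world's x, y, z in rad, a list of three. A call has 1 to 10 rows; each row is the pose to reach, as a shift and turn from the pose commanded when the call began; what a row does not reach only later rows make up. A row lasts 1/10 s, in which the tool goes at most 50 mm and 8.59 degrees, less where a joint would pass 70% of its speed; a pose out of reach is approached as far as the arm can. A call with a gripper value outside its range is refused whole. The fingers move at their own pace and stop on an object; "force" is the grip in N (left out, the last holds). Time passes only in rows, so rows that repeat a pose let the fingers close. It gives the time, the measured TCP pose, the force, the opening and the grip force at its end, in the units of the state.
- bot.get_obs(): the state, without advancing time (a new reading comes with each control period).
- bot.camera(name): name is "scene" or "top" or "wrist"; returns a dict with "color" (384x512x3 uint8, red, green, blue), "range_z" (384x512 float32, m along the optical axis (not along the pixel's ray), 0 where there is no reading), "fov_y" (degrees; the focal length in pixels is half the picture's height over the tangent of half this angle, whatever the lens; pixels are square), "cx", "cy" (the principal point, pixels), "world_to_cam" (4x4, takes a point from world to camera coordinates). Camera axes: x right, y up, looking along -z (the intrinsics and any distortion apply to the point x, -y, -z); pixel columns grow to the right and rows downward; lengths in m; the calibration is good to about 2 mm. A picture is of the moment at which its call begins.
- bot.job_done(): hands the job in; it is judged then, once.
Trained networks look in a picture, given as the dict that the camera call returned (one of the last four; its "shot" number tells which), for a name from the list of things; names that differ only in an ending like _2 or _b are one class to them, and where a whole thing is asked for, a point or a joint stands for the part that bears it (a point fixed in the world has none). Each returns a list of dicts, best first, with "conf" (0 to 1); they miss things now and then, are a little off and sometimes report something else, mostly with a low value. They report only what shows in the picture. A call takes as long as a camera call.
- bot.search_frame(picture, target): "box" ([left, top, right, bottom] in pixels, round what is visible of it).
- bot.trace(picture, target): "pixels" (384x512 bool, what is visible of it) and "box" ([left, top, right, bottom] in pixels, round what is visible of it).
- bot.pinpoint(picture, target): "pixel" ([column, row] in pixels: a listed point, or the origin of a listed thing).
The state is a dict: "time": time; "q": joint angles; "qd": joint speeds; "joint_efforts": joint torques, N m; "ee_pos": TCP position; "tcp_rot": TCP orientation; "wrist_force": force on the tool from outside, world axes, zero at the start; "torque": the same for the moment, N m; "opening": finger opening in m; "grasp_force": force on a finger pad.
Only numpy, scipy, OpenCV 4.12 (cv2) and the standard library are available. Lean on these libraries where they do the work, as an engineer would, in place of code of your own. Each camera call takes 0.05 s, during which the arm holds its last target. There are 200 camera calls.

## Working session

There is one attempt and no reset: what is moved stays moved. The work goes in short steps, Python scripts to look and compute and a tool call to move; the robot and the scene stay as the last step left them, time stands still between calls to the robot, and variables do not carry over. Pictures are saved under pics/ and viewed, at most 10 in all, crops included, and the job is handed in when it is done.

Besides the shell and the picture viewer there is one more tool, called in YAML: its name, and indented under it one key for each argument. play_rows: Moves the arm, as the interface text tells. Its arguments: {"type":"object","properties":{"targets":{"type":"array","items":{"type":"object","properties":{"grip":{"type":"number"},"linear":{"type":"array","items":{"type":"number"}},"delta_rot":{"type":"array","items":{"type":"number"}}}}},"force":{"type":"number"}},"required":["targets"]}

```bash
mkdir -p pics
cat > h.py <<'E'
from workcell import bot
import numpy as np, cv2
def save(p,n): cv2.imwrite('pics/'+n,p['color'][:,:,::-1])
def cam(p):
    f=p['color'].shape[0]/2/np.tan(np.radians(p['fov_y'])/2); return f
def back(p,u,v,z=None,rz=None):
    """pixel -> world: at world height z, or at depth rz"""
    f=cam(p); d=np.array([(u-p['cx'])/f,-(v-p['cy'])/f,-1.]); M=np.linalg.inv(p['world_to_cam'])
    o=M[:3,3]; w=M[:3,:3]@d
    return o+w*((z-o[2])/w[2] if rz is None else rz)
E
python3 - <<'E'
from h import *
print(bot.get_obs())
for n in ('top','scene'):
    p=bot.camera(n); save(p,n+'0.png'); print(n,[k for k in p],p['fov_y'],p['cx'],p['cy'])
    for r in bot.pinpoint(p,'cap_a_grip')[:4]:
        print(r, back(p,*r['pixel'],z=.078))
    for r in bot.trace(p,'cap_a_grip')[:4]: print(r['conf'],r['box'])
a=cv2.imread('pics/top0.png')
E
```

```text
{'time': 0.0, 'q': array([-7.15623494e+01,  5.01266001e+00,  1.00326451e+01,  9.51001088e+01,
        2.78867401e-03,  9.00014651e+01]), 'qd': array([ 4.98139672e-02, -4.45236746e-02,  6.20973432e-02,  1.75544435e-02,
       -8.63499874e-02, -5.09589742e-05]), 'joint_efforts': array([-4.04311795e-04, -5.20390284e+01,  4.64799392e+01,  1.63260510e-02,
       -1.04722099e-04,  2.57082070e-05]), 'ee_pos': array([ 0.17388631, -0.52153307,  0.23055191]), 'tcp_rot': array([-1.79919876e+02, -2.78662245e-03,  1.84361816e+01]), 'wrist_force': array([-0.02583068,  0.40297015,  0.30177374]), 'torque': array([-0.00104172, -0.0092998 , -0.01033587]), 'grasp_force': 0.0, 'opening': 0.08552811053783084}
top ['color', 'range_z', 'fov_y', 'cx', 'cy', 'world_to_cam', 'shot'] 56.496180927794775 251.30582163960466 192.2952405605936
{'pixel': [311.2, 180.1], 'conf': 0.58} [ 0.61236627 -0.04453687  0.078     ]
0.75 [298.1, 168.9, 316.1, 189.0]
scene ['color', 'range_z', 'fov_y', 'cx', 'cy', 'world_to_cam', 'shot'] 57.38502067530623 254.69890341140456 192.65321762788787
{'pixel': [230.6, 236.8], 'conf': 0.79} [ 0.62010051 -0.03448364  0.078     ]
0.57 [217.1, 231.7, 239.4, 253.9]
```

View pics/top0.png

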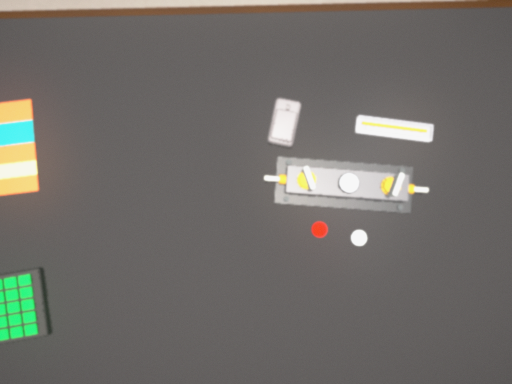

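View pics/scene0.png

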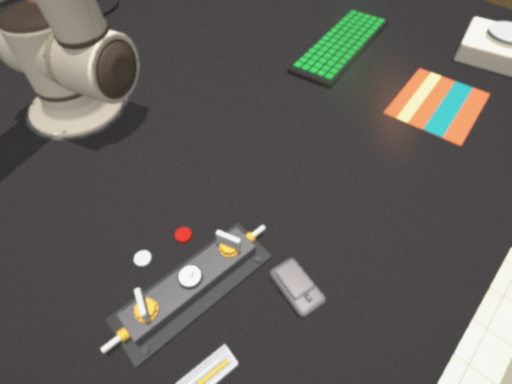

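The top view shows the block from about (275,160) to (412,210), with the caps at about (308,179) and (396,185), their wings tilted, and the gauge at (349,183). I'll use depth to get the wings' positions and yaw.

```bash
cat >> h.py <<'E'
def wings(p,lo=.068,hi=.1,box=(.5,.72,-.32,.06)):
    r=p['range_z']; v,u=np.nonzero(r>0); f=cam(p); d=r[v,u]
    c=np.stack([(u-p['cx'])/f*d,-(v-p['cy'])/f*d,-d,np.ones(len(d))])
    w=(np.linalg.inv(p['world_to_cam'])@c)[:3].T
    m=(w[:,2]>lo)&(w[:,2]<hi)&(w[:,0]>box[0])&(w[:,0]<box[1])&(w[:,1]>box[2])&(w[:,1]<box[3])
    im=np.zeros(r.shape,np.uint8); im[v[m],u[m]]=1
    W=np.full(r.shape+(3,),np.nan); W[v,u]=w
    n,l,s,ce=cv2.connectedComponentsWithStats(im)
    for i in range(1,n):
        if s[i,4]<15: continue
        q=W[l==i]; (c0,sz,_)=cv2.minAreaRect((q[:,:2]*1000).astype(np.float32))
        e=np.linalg.svd(q[:,:2]-q[:,:2].mean(0))[2][0]
        print('px',ce[i].round(1),'n',s[i,4],'mean',q.mean(0).round(4),'zmax',q[:,2].max().round(4),'rect c',np.round(c0,1),np.round(sz,1),'yaw',np.degrees(np.arctan2(e[1],e[0])).round(1)%180)
E
python3 - <<'E'
from h import *
wings(bot.camera('top')); wings(bot.camera('scene'))
p=bot.camera('top')
for u,v in ((349,183),(344,163)): print(back(p,u,v,rz=p['range_z'][v,u]))
E
```

```text
px [308.7 177.8] n 158 mean [ 0.6165 -0.0391  0.0829] zmax 0.0894 rect c [616.9 -40.1] [45.9 10.7] yaw 17.69999999999999
px [396.7 184.4] n 184 mean [ 0.5998 -0.207   0.0818] zmax 0.0885 rect c [ 599.9 -208.8] [10.9 46. ] yaw 157.2
px [227.9 238.3] n 245 mean [ 0.6201 -0.0408  0.0811] zmax 0.0879 rect c [618.3 -39.5] [45.6 10.5] yaw 18.6
px [140.8 303.1] n 257 mean [ 0.6044 -0.2087  0.083 ] zmax 0.0881 rect c [ 601.2 -208.3] [10.3 45.8] yaw 156.6
[ 0.60759277 -0.12496429  0.0495026 ]
[ 0.65466133 -0.12814984  0.00643385]
```

play_rows:
  targets:
    - {"grip": 0,"linear": [42.6,31.3,-7],"delta_rot": [0,0,0]}
    - {"grip": 0,"linear": [42.6,31.3,-7],"delta_rot": [0,0,0]}
    - {"grip": 0,"linear": [42.6,31.3,-7],"delta_rot": [0,0,0]}
    - {"grip": 0,"linear": [42.6,31.3,-7],"delta_rot": [0,0,0]}
    - {"grip": 0,"linear": [42.6,31.3,-7],"delta_rot": [0,0,0]}
    - {"grip": 0,"linear": [42.6,31.3,-7],"delta_rot": [0,0,0]}
    - {"grip": 0,"linear": [42.6,31.3,-7],"delta_rot": [0,0,0]}
    - {"grip": 0,"linear": [42.6,31.3,-7],"delta_rot": [0,0,0]}
    - {"grip": 0,"linear": [42.6,31.3,-7],"delta_rot": [0,0,0]}
    - {"grip": 0,"linear": [42.6,31.3,-7],"delta_rot": [0,0,0]}
  force: 30

```text
time: 1.45
ee_pos: [0.5749, -0.2267, 0.1655]
tcp_rot: [180.0, -0.0, 18.4]
wrist_force: [-0.6, -1.6, 0.2]
opening: 0.0857
grasp_force: 0.0
```

Run:
```python
from h import *
o=bot.get_obs(); print(o['q'].round(1),o['ee_pos'],o['tcp_rot'],o['time'])
```

```text
[-21.5  13.5  12.5  88.9  -0.  140. ] [ 0.57489361 -0.2267051   0.16551922] [ 1.79980303e+02 -1.74879496e-02  1.84470166e+01] 1.45
```

play_rows:
  targets:
    - {"grip": 0,"linear": [2.5,1.8,-2.5],"delta_rot": [0,0,2.42]}
    - {"grip": 0,"linear": [2.5,1.8,-2.5],"delta_rot": [0,0,2.42]}
    - {"grip": 0,"linear": [2.5,1.8,-2.5],"delta_rot": [0,0,2.42]}
    - {"grip": 0,"linear": [2.5,1.8,-2.5],"delta_rot": [0,0,2.42]}
    - {"grip": 0,"linear": [2.5,1.8,-2.5],"delta_rot": [0,0,2.42]}
    - {"grip": 0,"linear": [2.5,1.8,-2.5],"delta_rot": [0,0,2.42]}
    - {"grip": 0,"linear": [2.5,1.8,-2.5],"delta_rot": [0,0,2.42]}
    - {"grip": 0,"linear": [2.5,1.8,-2.5],"delta_rot": [0,0,2.42]}
    - {"grip": 0,"linear": [2.5,1.8,-2.5],"delta_rot": [0,0,2.42]}
    - {"grip": 0,"linear": [2.5,1.8,-2.5],"delta_rot": [0,0,2.42]}

```text
time: 2.45
ee_pos: [0.5984, -0.2102, 0.1406]
tcp_rot: [-180.0, -0.0, 104.7]
wrist_force: [0.3, -0.1, 0.1]
opening: 0.0856
grasp_force: 0.0
```

play_rows:
  targets:
    - {"grip": 0,"linear": [0,0,0],"delta_rot": [0,0,0.92]}
    - {"grip": 0,"linear": [0,0,0],"delta_rot": [0,0,0.92]}
    - {"grip": 0,"linear": [0,0,0],"delta_rot": [0,0,0.92]}
    - {"grip": 0,"linear": [0,0,0],"delta_rot": [0,0,0.92]}
    - {"grip": 0,"linear": [0,0,0],"delta_rot": [0,0,0.92]}
    - {"grip": 0,"linear": [0,0,0],"delta_rot": [0,0,0.92]}
    - {"grip": 0,"linear": [0,0,0],"delta_rot": [0,0,0.92]}
    - {"grip": 0,"linear": [0,0,0],"delta_rot": [0,0,0.92]}

```text
time: 3.25
ee_pos: [0.5984, -0.2103, 0.1406]
tcp_rot: [180.0, -0.0, 156.9]
wrist_force: [0.2, 0.4, -0.1]
opening: 0.0852
grasp_force: 0.0
```

Run:
```python
from h import *
o=bot.get_obs(); print(o['q'].round(1),o['ee_pos'],o['tcp_rot'],o['time'],o['torque'])
p=bot.camera('wrist'); save(p,'w1.png'); wings(p)
```

```text
[-19.4  15.8  12.4  86.6   0.    3.7] [ 0.59840682 -0.21027823  0.1406128 ] [ 1.79999830e+02 -7.80284851e-04  1.56906444e+02] 3.25 [ 0.00128539 -0.05433449  0.03063061]
px [470.1 144.9] n 1453 mean [ 0.6129 -0.0435  0.0807] zmax 0.0868 rect c [615.  -41.1] [46.7 10.4] yaw 16.7
px [258.7 206.7] n 709 mean [ 0.5951 -0.2081  0.0839] zmax 0.0872 rect c [ 597.8 -209. ] [ 9.7 45.6] yaw 156.4
```

View pics/w1.png

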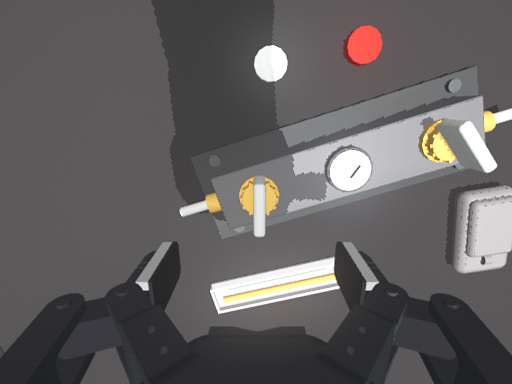

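The wing of the near cap, at (259,207), stands midway between the fingers and in line with them. Descend and close gently.

play_rows:
  targets:
    - {"grip": 0,"linear": [0.1,0.1,-4],"delta_rot": [0,0,0]}
    - {"grip": 0,"linear": [0.1,0.1,-6.5],"delta_rot": [0,0,0]}
    - {"grip": 0,"linear": [0.1,0.1,-7.9],"delta_rot": [0,0,0]}
    - {"grip": 150,"linear": [0.1,0.1,-7.9],"delta_rot": [0,0,0]}
    - {"grip": 255,"linear": [0.1,0.1,-7.9],"delta_rot": [0,0,0]}
    - {"grip": 255,"linear": [0.1,0.1,-7.9],"delta_rot": [0,0,0]}
    - {"grip": 255,"linear": [0.1,0.1,-7.9],"delta_rot": [0,0,0]}
    - {"grip": 255,"linear": [0.1,0.1,-7.9],"delta_rot": [0,0,0]}
    - {"grip": 255,"linear": [0.1,0.1,-7.9],"delta_rot": [0,0,0]}
    - {"grip": 255,"linear": [0.1,0.1,-7.9],"delta_rot": [0,0,0]}
  force: 30

```text
time: 4.3
ee_pos: [0.6, -0.2091, 0.0626]
tcp_rot: [180.0, 0.1, 157.1]
wrist_force: [0.7, 2.3, 5.5]
opening: 0.0095
grasp_force: 34.4
```

Run:
```python
from h import *
o=bot.get_obs(); print({k:np.round(v,4) for k,v in o.items()})
```

```text
{'time': np.float64(4.3), 'q': array([-1.92302e+01,  1.65240e+01,  4.71770e+00,  7.81054e+01,
        3.28000e-02,  3.66650e+00]), 'qd': array([ 0.0999,  0.0645,  0.1276,  0.0157, -0.0317, -0.0477]), 'joint_efforts': array([-1.79440e+00, -6.10514e+01,  4.38826e+01, -2.17000e-01,
       -7.45100e-01, -5.19000e-02]), 'ee_pos': array([ 0.6   , -0.2091,  0.0626]), 'tcp_rot': array([1.799616e+02, 8.600000e-02, 1.571033e+02]), 'wrist_force': array([0.7094, 2.2704, 5.5057]), 'torque': array([ 0.5626, -0.033 , -0.0073]), 'grasp_force': np.float64(34.3656), 'opening': np.float64(0.0095)}
```

Gripped at 9.5 mm opening, with the side forces small. Now a small clockwise try of about 4°.

play_rows:
  targets:
    - {"grip": 255,"linear": [0,0,0],"delta_rot": [0,0,-0.02]}
    - {"grip": 255,"linear": [0,0,0],"delta_rot": [0,0,-0.04]}
    - {"grip": 255,"linear": [0,0,0],"delta_rot": [0,0,-0.06]}
    - {"grip": 255,"linear": [0,0,0],"delta_rot": [0,0,-0.07]}
    - {"grip": 255,"linear": [0,0,0],"delta_rot": [0,0,-0.07]}

```text
time: 4.8
ee_pos: [0.6, -0.2091, 0.0627]
tcp_rot: [180.0, 0.1, 153.2]
wrist_force: [0.1, 2.0, 6.3]
opening: 0.0093
grasp_force: 54.8
```

Run:
```python
from h import *
o=bot.get_obs(); print({k:np.round(v,4) for k,v in o.items()})
```

```text
{'time': np.float64(4.8), 'q': array([-1.92188e+01,  1.65182e+01,  4.72120e+00,  7.81084e+01,
        1.68000e-02,  7.60300e+00]), 'qd': array([-0.054 , -0.0168, -0.0934, -0.0169,  0.097 , -0.5854]), 'joint_efforts': array([ -2.4477, -60.8729,  43.7735,  -0.2962,  -0.5071,   1.3465]), 'ee_pos': array([ 0.6   , -0.2091,  0.0627]), 'tcp_rot': array([1.799708e+02, 9.150000e-02, 1.531781e+02]), 'wrist_force': array([0.1323, 1.9745, 6.3284]), 'torque': array([0.4258, 0.0319, 1.2058]), 'grasp_force': np.float64(54.7866), 'opening': np.float64(0.0093)}
```

Torque rose to 1.2 N m, far above 0.06, so this cap is tight clockwise and is right-handed. I'll open, lift and go to the other cap: yaw 153 to 198 (+0.78 rad), shift about (+1.75, +16.9) cm.

play_rows:
  targets:
    - {"grip": 0,"linear": [0,0,0],"delta_rot": [0,0,-0.07]}
    - {"grip": 0,"linear": [0,0,0],"delta_rot": [0,0,-0.07]}
    - {"grip": 0,"linear": [0,0,0],"delta_rot": [0,0,-0.07]}
    - {"grip": 0,"linear": [0,0,0],"delta_rot": [0,0,-0.07]}
    - {"grip": 0,"linear": [0,0,4],"delta_rot": [0,0,-0.07]}
    - {"grip": 0,"linear": [0,0,7.8],"delta_rot": [0,0,-0.07]}
    - {"grip": 0,"linear": [0.5,5,7.8],"delta_rot": [0,0,0.08]}
    - {"grip": 0,"linear": [1.0,9.8,7.8],"delta_rot": [0,0,0.22]}
    - {"grip": 0,"linear": [1.5,14.6,7.8],"delta_rot": [0,0,0.36]}
    - {"grip": 0,"linear": [1.7,16.9,7.8],"delta_rot": [0,0,0.5]}

```text
time: 5.8
ee_pos: [0.6165, -0.037, 0.1398]
tcp_rot: [180.0, 0.0, -177.8]
wrist_force: [1.0, -0.7, -0.5]
opening: 0.0853
grasp_force: 0.0
```

play_rows:
  targets:
    - {"grip": 0,"linear": [0,0,0],"delta_rot": [0,0,0.14]}
    - {"grip": 0,"linear": [0,0,0],"delta_rot": [0,0,0.28]}
    - {"grip": 0,"linear": [0,0,0],"delta_rot": [0,0,0.28]}
    - {"grip": 0,"linear": [0,0,0],"delta_rot": [0,0,0.28]}

```text
time: 6.2
ee_pos: [0.6164, -0.0404, 0.1396]
tcp_rot: [-180.0, -0.0, -162.4]
wrist_force: [0.7, -0.0, 0.3]
opening: 0.0853
grasp_force: 0.0
```

Run:
```python
from h import *
o=bot.get_obs(); print(o['q'].round(1),o['ee_pos'],o['tcp_rot'],o['time'])
p=bot.camera('wrist'); save(p,'w2.png'); wings(p)
wings(bot.camera('top'))
```

```text
[ -3.7  13.4   9.5  86.1  -0.  -21.3] [ 0.61639073 -0.04039977  0.13962051] [-1.79997102e+02 -4.12582604e-03 -1.62442242e+02] 6.2
px [ 46.9 122.5] n 1601 mean [ 0.5965 -0.2061  0.0807] zmax 0.0876 rect c [ 597.7 -208.6] [10.8 45.8] yaw 157.8
px [256.4 206.9] n 690 mean [ 0.6123 -0.0414  0.084 ] zmax 0.0868 rect c [614.8 -40.9] [45.7  9.6] yaw 17.7
px [311.8 186.6] n 33 mean [ 0.5994 -0.0445  0.0829] zmax 0.0873 rect c [599.5 -45.4] [9.4 9.8] yaw 92.4
```

View pics/w2.png

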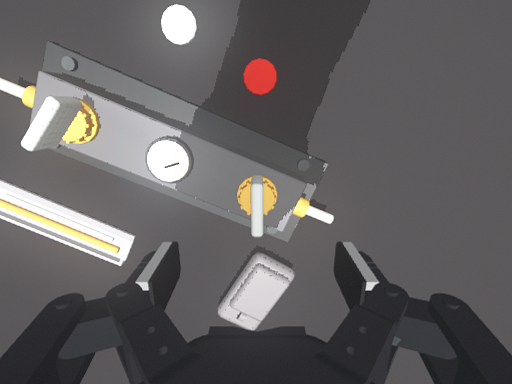

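The second cap's wing, at (256,207), is centred and aligned between the fingers. The first cap still reads yaw 157.8, so it hasn't moved.

play_rows:
  targets:
    - {"grip": 0,"linear": [0,0,-4],"delta_rot": [0,0,0]}
    - {"grip": 0,"linear": [0,0,-6.5],"delta_rot": [0,0,0]}
    - {"grip": 0,"linear": [0,0,-7.8],"delta_rot": [0,0,0]}
    - {"grip": 150,"linear": [0,0,-7.8],"delta_rot": [0,0,0]}
    - {"grip": 255,"linear": [0,0,-7.8],"delta_rot": [0,0,0]}
    - {"grip": 255,"linear": [0,0,-7.8],"delta_rot": [0,0,0]}
    - {"grip": 255,"linear": [0,0,-7.8],"delta_rot": [0,0,0]}
    - {"grip": 255,"linear": [0,0,-7.8],"delta_rot": [0,0,0]}
    - {"grip": 255,"linear": [0,0,-7.8],"delta_rot": [0,0,0]}
    - {"grip": 255,"linear": [0,0,-7.8],"delta_rot": [0,0,0]}
  force: 30

```text
time: 7.3
ee_pos: [0.6168, -0.0403, 0.0626]
tcp_rot: [-180.0, 0.1, -162.2]
wrist_force: [0.2, -0.4, 6.2]
opening: 0.0094
grasp_force: 34.6
```

play_rows:
  targets:
    - {"grip": 255,"linear": [0,0,0],"delta_rot": [0,0,-0.02]}
    - {"grip": 255,"linear": [0,0,0],"delta_rot": [0,0,-0.04]}
    - {"grip": 255,"linear": [0,0,0],"delta_rot": [0,0,-0.06]}
    - {"grip": 255,"linear": [0,0,0],"delta_rot": [0,0,-0.07]}
    - {"grip": 255,"linear": [0,0,0],"delta_rot": [0,0,-0.07]}

```text
time: 7.8
ee_pos: [0.6168, -0.0402, 0.0625]
tcp_rot: [-180.0, 0.1, -166.3]
wrist_force: [-1.2, 1.0, 6.5]
opening: 0.009
grasp_force: 34.7
```

Run:
```python
from h import *
o=bot.get_obs(); print({k:np.round(v,4) for k,v in o.items()})
```

```text
{'time': np.float64(7.8), 'q': array([-3.73570e+00,  1.41881e+01,  1.86680e+00,  7.76024e+01,
        4.50000e-03, -1.74808e+01]), 'qd': array([-0.0636,  0.0301,  0.083 , -0.0434,  0.1077, -0.5024]), 'joint_efforts': array([-7.27000e-02, -5.86657e+01,  4.39401e+01, -2.93900e-01,
       -4.72000e-02,  1.16200e-01]), 'ee_pos': array([ 0.6168, -0.0402,  0.0625]), 'tcp_rot': array([-1.799814e+02,  7.420000e-02, -1.662549e+02]), 'wrist_force': array([-1.2428,  0.9906,  6.4711]), 'torque': array([ 0.022 ,  0.1639, -0.0213]), 'grasp_force': np.float64(34.6704), 'opening': np.float64(0.009)}
```

It turns freely: torque −0.02 N m. This is the left-hand cap, so turn on to about 1.45 rad in total.

play_rows:
  targets:
    - {"grip": 255,"linear": [0,0,0],"delta_rot": [0,0,-0.13]}
    - {"grip": 255,"linear": [0,0,0],"delta_rot": [0,0,-0.26]}
    - {"grip": 255,"linear": [0,0,0],"delta_rot": [0,0,-0.39]}
    - {"grip": 255,"linear": [0,0,0],"delta_rot": [0,0,-0.52]}
    - {"grip": 255,"linear": [0,0,0],"delta_rot": [0,0,-0.65]}
    - {"grip": 255,"linear": [0,0,0],"delta_rot": [0,0,-0.78]}
    - {"grip": 255,"linear": [0,0,0],"delta_rot": [0,0,-0.91]}
    - {"grip": 255,"linear": [0,0,0],"delta_rot": [0,0,-1.04]}
    - {"grip": 255,"linear": [0,0,0],"delta_rot": [0,0,-1.17]}
    - {"grip": 255,"linear": [0,0,0],"delta_rot": [0,0,-1.3]}

```text
time: 8.8
ee_pos: [0.6171, -0.0396, 0.0626]
tcp_rot: [179.9, -0.0, 119.0]
wrist_force: [1.6, 3.6, 4.5]
opening: 0.0096
grasp_force: 34.5
```

play_rows:
  targets:
    - {"grip": 255,"linear": [0,0,0],"delta_rot": [0,0,-0.08]}
    - {"grip": 255,"linear": [0,0,0],"delta_rot": [0,0,-0.08]}
    - {"grip": 0,"linear": [0,0,0],"delta_rot": [0,0,-0.08]}
    - {"grip": 0,"linear": [0,0,0],"delta_rot": [0,0,-0.08]}
    - {"grip": 0,"linear": [0,0,0],"delta_rot": [0,0,-0.08]}
    - {"grip": 0,"linear": [0,0,0],"delta_rot": [0,0,-0.08]}
    - {"grip": 0,"linear": [0,0,3],"delta_rot": [0,0,-0.08]}
    - {"grip": 0,"linear": [0,0,7],"delta_rot": [0,0,-0.08]}
    - {"grip": 0,"linear": [-4,0,10],"delta_rot": [0,0,-0.08]}
    - {"grip": 0,"linear": [-8,0,12],"delta_rot": [0,0,-0.08]}

```text
time: 9.8
ee_pos: [0.5362, -0.0404, 0.1832]
tcp_rot: [180.0, 0.0, 114.7]
wrist_force: [-0.4, -0.3, 0.5]
opening: 0.0855
grasp_force: 0.0
```

play_rows:
  targets:
    - {"grip": 0,"linear": [-5,0,0],"delta_rot": [0,0,0]}
    - {"grip": 0,"linear": [-10,0,0],"delta_rot": [0,0,0]}
    - {"grip": 0,"linear": [-15,0,0],"delta_rot": [0,0,0]}
    - {"grip": 0,"linear": [-15,0,0],"delta_rot": [0,0,0]}
    - {"grip": 0,"linear": [-15,0,0],"delta_rot": [0,0,0]}

```text
time: 10.3
ee_pos: [0.3861, -0.0404, 0.1824]
tcp_rot: [179.9, 0.1, 114.7]
wrist_force: [0.1, -0.4, 0.4]
opening: 0.0856
grasp_force: 0.0
```

Run:
```python
from h import *
o=bot.get_obs(); print(o['q'].round(1),o['ee_pos'],o['tcp_rot'],o['time'])
wings(bot.camera('scene')); wings(bot.camera('top'))
```

```text
[ -6.  -18.1 -16.3  91.6  -0.   59.3] [ 0.38610665 -0.04038156  0.18239836] [1.79867768e+02 8.16978881e-02 1.14683937e+02] 10.3
px [227.6 238.4] n 208 mean [ 0.6204 -0.0415  0.0821] zmax 0.0886 rect c [617.9 -39.3] [10.4 46. ] yaw 113.9
px [140.9 303.1] n 258 mean [ 0.6042 -0.2086  0.0829] zmax 0.0876 rect c [ 601.7 -208.4] [10.2 44.5] yaw 156.8
px [308.8 177.9] n 131 mean [ 0.6161 -0.0391  0.0842] zmax 0.0879 rect c [616.5 -39.8] [ 9.5 45. ] yaw 115.3
px [396.6 184.3] n 187 mean [ 0.5999 -0.2071  0.0815] zmax 0.0893 rect c [ 599.9 -209. ] [11.  45.4] yaw 157.4
```

```bash
python3 -c "
from workcell import bot; print(bot.job_done())"
```

```text
the job is handed in; nothing more can be done
None
```

The left-hand cap is the one at about (0.617, −0.040) m; it is unscrewed about 1.45 rad clockwise and released, the other cap is still tight with no measurable turn, and the job is handed in (no verdict came back).

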